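Cull the short clamp arm, present a good one over the pad press

ROBOT

A 6-joint arm with a two-finger parallel gripper is mounted at the origin on the work surface; the furniture and walls round the work are solid. World frame = base frame: x ahead of the robot, y to its left, z up, the work surface at z = 0. Lengths are in m, angles in rad, forces in N, time in s.
With the tool pointing down it reaches from about 0.3 to 0.825 m from the base axis. Payload 5.4 kg.
Tool frame: the origin (TCP) lies between the finger pads; the fingertips stand 11 mm ahead of it and the grasp point (between the pads) lies 8 mm behind it; z points along the fingers, x is the direction in which the jaws open and shut, and the axes are right-handed (so a half turn about z gives the same grasp; the last joint's range is limited). The gripper opens to 92 mm and grips with 3 to 60 N. Pads are 20 mm wide; open, the fingers measure 128 mm over their backs; the gripper's body (75 mm by 189 mm) begins 69 mm behind the grasp point.
Start: joints at [-1.331, 0.158, 1.597, -0, 1.386, -0.21], TCP at [0.25, -0.518, 0.226] pointing down, gripper open.
Joint ranges: [-2.91, 2.91], [-0.94, 2.29], [0.18, 2.7], [-1.29, 4.43], [0.17, 2.64], [-3, 3]. Speed limits (rad/s): [2.57, 2.57, 3.14, 3.14, 3.14, 3.14].

INTERFACE

Orientations are given as a unit quaternion [x, y, z, w].
In Python, from cell import manip gives the robot as it stands.
- The arm moves only by the shell command python3 -m jog 'ROWS' [FORCE]. ROWS is JSON, a list of rows, each a list of 7 numbers: the shift along the world's x, y, z as a fraction of full scale, then the turn, a rotation vector about the world's x, y, z as a fraction of full scale, then the gripper's target within -1 to 1 (fully open at 1, half-way at 0, shut at -1). In form: [[tx, ty, tz, rx, ry, rz, gripper], ...]. A call has 1 to 10 rows; each row is the pose to reach, as a shift and turn from the pose commanded when the call began; what a row does not reach only later rows make up. Full scale, the value 1, is 150 mm for a shift and 90 degrees for a turn. A row lasts 1/8 s, in which the tool goes at most 62.5 mm and 10.7 degrees, less where a joint would pass 70% of its speed; a pose out of reach is approached as far as the arm can. A call with a number of a shift or a turn outside -1 to 1 is refused whole. A call with a gripper value outside its range is refused whole. The fingers move at their own pace and stop on an object; FORCE is the grip in N (left out, the last holds). Time passes only in rows, so rows that repeat a pose let the fingers close. It gives the time, the measured TCP pose, the force and the opening at its end, in the units of the state.
- manip.state(): the state, without advancing time (a new reading comes with each control period).
- manip.camera(name): name is "scene" or "top"; returns a dict with "frame" (400x640x3 uint8, blue, green, red), "intrinsics" (3x3 intrinsics, pixels), "R" (3x3) and "t" (3): a world point X has camera coordinates R X + t. Camera axes: x right, y down, z forward; pixel columns grow to the right and rows downward; lengths in m; the calibration is good to about 2 mm. A picture is of the moment at which its call begins. There is no depth.
- manip.sign_off(): hands the job in, once; it reports no verdict.
The state is a dict: "time_s": time; "joints": joint angles; "dq": joint speeds; "effort": joint torques, N m; "position": TCP position; "ee_rot": TCP orientation; "force": force on the tool from outside, world axes, zero at the start; "wrist_torque": the same for the moment, N m; "finger_gap": finger opening in m.
Only numpy, scipy, OpenCV 4.12 (cv2) and the standard library are available. Lean on these libraries where they do the work, as an engineer would, in place of code of your own. Each camera call takes 0.05 s, during which the arm holds its last target.

TASK

Three green clamp arms for the pad press got mixed up in cleaning, and one is shorter than the others and cannot fit: lay it flat in the white tray and let go of it. Then lift either of the full-length arms by its balance point and hold it level a couple of centimetres above the press posts, hub bore centred over the thick column and guide eye over the thin rod, so that I can grease the posts and guide it down; finish while still holding it there. Do not touch the press, and leave the other arm and everything else on the bench where it is.

Things in the scene. Friction and masses are not known exactly. Their poses are not given: they have to be found in the camera images.
- clamp_one: Full-length clamp arm, one of two alike, 188 mm long, green cast iron, lying flat. Origin on its underside, 41 mm from the hub bore axis towards the eye; x runs from hub to eye, z up. Bar 14 mm wide (grip it across, from above), from 12 to 30 mm above the underside. About 0.55 kg; balance point at the origin's x, 19 mm clear of the hub, on the bar.
- clamp_two: The other full-length clamp arm, 188 mm long, green cast iron, lying flat. Origin on its underside, 41 mm from the hub bore axis towards the eye; x runs from hub to eye, z up. Bar 14 mm wide (grip it across, from above), from 12 to 30 mm above the underside. About 0.55 kg; balance point at the origin's x, 19 mm clear of the hub, on the bar.
- clamp_short: The odd clamp arm, 30 mm shorter, 158 mm long, green cast iron, lying flat. Origin on its underside, 41 mm from the hub bore axis towards the eye; x runs from hub to eye, z up. Bar 14 mm wide (grip it across, from above), from 12 to 30 mm above the underside. About 0.5 kg; it balances 11 mm nearer the hub, but a firm grip at the origin carries it.
- clamp_one_bore (a point): on clamp_one: centre of the lower mouth of its 20 mm hub bore, at (-41, 0, 0) mm in its frame. Hub 44 mm across, 38 mm high; behind it a black locking screw head that ends 37 mm from the bore axis
- clamp_one_eye (a point): on clamp_one: centre of the lower mouth of its 10 mm guide eye, 140 mm from the bore, at (99, 0, 0) mm in its frame. Eye 22 mm across, 30 mm high; a rubber pressure foot under the bar and a lock nut (12 mm above it) sit 58 mm back from the eye
- clamp_two_bore (a point): on clamp_two: centre of the lower mouth of its 20 mm hub bore, at (-41, 0, 0) mm in its frame. Hub 44 mm across, 38 mm high; behind it a black locking screw head that ends 37 mm from the bore axis
- clamp_two_eye (a point): on clamp_two: centre of the lower mouth of its 10 mm guide eye, 140 mm from the bore, at (99, 0, 0) mm in its frame. Eye 22 mm across, 30 mm high; a rubber pressure foot under the bar and a lock nut (12 mm above it) sit 58 mm back from the eye
- clamp_short_bore (a point): on clamp_short: centre of the lower mouth of its 20 mm hub bore, at (-41, 0, 0) mm in its frame. Hub 44 mm across, 38 mm high; behind it a black locking screw head that ends 37 mm from the bore axis
- clamp_short_eye (a point): on clamp_short: centre of the lower mouth of its 10 mm guide eye, 110 mm from the bore, at (69, 0, 0) mm in its frame. Eye 22 mm across, 30 mm high; a rubber pressure foot under the bar and a lock nut (12 mm above it) sit 38 mm back from the eye
- press: Pad press, fixed: grey base 240 x 130 mm, top at 20 mm, with a plywood board (top 34 mm) and an aluminium fence (top 60 mm) along its -y side. Origin on the table under its middle; x runs from the thick column to the thin guide rod, which stand 70 mm either side of the middle, tips 105 mm above the table.
- column_tip (a point): centre of the top of the press's steel column, 18 mm thick, with a dark spring round its foot; it takes the hub bore; z points up, frame as the press
- rod_tip (a point): centre of the top of the press's steel guide rod, 8 mm thick; it takes the guide eye
- tray: White open tray, fixed to the table, 133 mm (its x) by 298 mm (its y), walls 2 mm thick and 44 mm high, floor 2 mm thick. Origin under its middle.
- packing_tape: roll of tan packing tape, standing with its axis upright, 102 x 93 x 58 mm, at the back; origin at the centre of its underside. Bystander.
- tape_measure: yellow tape measure, 64 x 72 x 25 mm, at the back; origin at the centre of its underside. Bystander.
- pin_tin: round white tin, 60 mm across, 32 mm high; origin at the centre of its underside. Bystander.
- cork_block: cork sanding block, 60 x 100 x 34 mm; origin at the centre of its underside. Bystander.
- blue_knob: blue star knob with its steel stud pointing up, 37 x 41 x 42 mm, at the back; origin at the centre of its underside. Bystander.
There are look-alikes about, which are no part of the job. Leave any blue look-alike of the clamp_one alone.

How it is judged:
On the way, in this order (a step that is already met when the one before it is completed fails the run):
1. the short arm lies flat in the tray, let go of (x of clamp_short_bore in the frame of tray between -0.062 and 0.062 m and y of clamp_short_bore in the frame of tray between -0.145 and 0.145 m and z of each of clamp_short_bore, clamp_short_eye in the frame of tray below 0.012 m and x of clamp_short_eye in the frame of tray between -0.062 and 0.062 m and y of clamp_short_eye in the frame of tray between -0.145 and 0.145 m and linear speed of clamp_short below 0.03 m/s and contact force between the fingers and clamp_short below 0.1 N), for 0.2 s.
2. a full-length arm is lifted, gripped at its balance point (((x of the grasp point in the frame of clamp_one between -0.015 and 0.015 m and height (world z) of clamp_one above 0.03 m and contact force between the fingers and clamp_one above 2 N) or (x of the grasp point in the frame of clamp_two between -0.015 and 0.015 m and height (world z) of clamp_two above 0.03 m and contact force between the fingers and clamp_two above 2 N))), for 0.2 s.
At the end, for the whole second after the job is handed in: Short arm flat in the tray (12 mm), released. One full arm in the fingers within 15 mm of its balance point, level to 4 degrees, still, bore and eye each within 6 mm of column and rod axes, hub 6 to 40 mm above the column, press untouched. The other full arm on the table, moved under 30 mm (all of step 1 and ((x of the grasp point in the frame of clamp_one between -0.015 and 0.015 m and height (world z) of clamp_one above 0.03 m and contact force between the fingers and clamp_one above 2 N and horizontal distance between clamp_one_bore and column_tip below 0.006 m and horizontal distance between clamp_one_eye and rod_tip below 0.006 m and z of clamp_one_bore in the frame of column_tip between 0.006 and 0.04 m and angle between clamp_one's own z axis and vertical below 0.07 rad and linear speed of clamp_one below 0.02 m/s and contact force between clamp_one and press below 0.2 N and distance of clamp_two from where it was at the start of the episode below 0.03 m and height (world z) of clamp_two below 0.01 m and contact force between clamp_one and clamp_two below 0.2 N) or (x of the grasp point in the frame of clamp_two between -0.015 and 0.015 m and height (world z) of clamp_two above 0.03 m and contact force between the fingers and clamp_two above 2 N and horizontal distance between clamp_two_bore and column_tip below 0.006 m and horizontal distance between clamp_two_eye and rod_tip below 0.006 m and z of clamp_two_bore in the frame of column_tip between 0.006 and 0.04 m and angle between clamp_two's own z axis and vertical below 0.07 rad and linear speed of clamp_two below 0.02 m/s and contact force between clamp_two and press below 0.2 N and distance of clamp_one from where it was at the start of the episode below 0.03 m and height (world z) of clamp_one below 0.01 m and contact force between clamp_two and clamp_one below 0.2 N))); the arm keeps its last pose, push and grip.
It fails at once if the press is touched (more than 3 N) (contact force between any of clamp_one, clamp_two, clamp_short, the arm, the fingers and press above 3 N).
It fails at once if a bystander is shifted by more than 30 mm (distance of any of packing_tape, tape_measure, pin_tin, cork_block, blue_knob from where it was at the start of the episode above 0.03 m).
It also fails if it takes over 58 s, if anything falls off the work surface, if the arm or the gripper's body presses on something with over 40 N, if the wrist force passes 120 N, or if a joint passes its speed limit or range.

## Working session

There is one attempt and no reset: what is moved stays moved. The work goes in short steps, Python scripts to look and compute and a shell command to move; the robot and the scene stay as the last step left them, time stands still between calls to the robot, and variables do not carry over. Pictures are saved under pics/ and viewed, and the job is handed in when it is done.

```bash
ls; mkdir -p pics
python3 - <<'E'
from cell import manip
import cv2,numpy as np
s=manip.state();print({k:np.round(v,3).tolist() for k,v in s.items()})
for n in("scene","top"):
    c=manip.camera(n);cv2.imwrite(f"pics/{n}0.png",c["frame"]);print(n,c["intrinsics"].round(1).tolist(),c["R"].round(4).tolist(),c["t"].round(4).tolist())
E
```

```text
pics
{'time_s': 0.0, 'joints': [-1.331, 0.159, 1.598, -0.0, 1.386, -0.21], 'dq': [-0.0, 0.001, 0.002, -0.0, -0.001, -0.001], 'effort': [-0.001, -38.557, -32.212, 0.07, 0.038, -0.0], 'position': [0.25, -0.517, 0.225], 'ee_rot': [0.847, -0.532, -0.001, -0.001], 'force': [-0.007, 0.918, 0.342], 'wrist_torque': [-0.021, 0.062, 0.007], 'finger_gap': 0.092}
scene [[420.8, 0.0, 320.9], [0.0, 420.8, 200.7], [0.0, 0.0, 1.0]] [[0.7454, -0.6665, -0.0151], [-0.4585, -0.4961, -0.7373], [0.4839, 0.5565, -0.6754]] [-0.2951, 0.3133, 1.4335]
top [[459.1, 0.0, 313.2], [0.0, 459.1, 194.8], [0.0, 0.0, 1.0]] [[0.0162, -0.9999, -0.0058], [-0.9948, -0.0155, -0.1008], [0.1007, 0.0075, -0.9949]] [0.0554, 0.4492, 1.7537]
```

View pics/scene0.png

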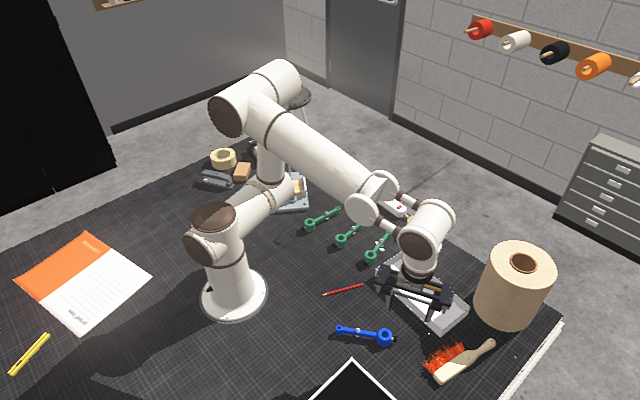

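View pics/top0.png

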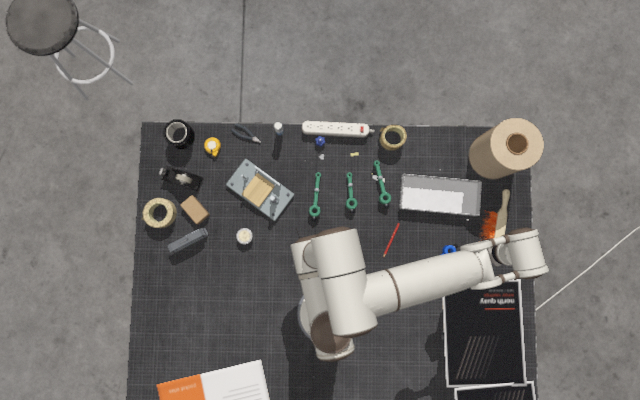

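The top view shows three green arms near (316,195), (351,190) and (382,182), the tray near (440,195) and the press near (260,190). A blue look-alike lies near (450,250). I'll enlarge the relevant part of both views.

Run:
```python
import cv2
t=cv2.imread("pics/top0.png");s=cv2.imread("pics/scene0.png")
cv2.imwrite("pics/t_crop.png",cv2.resize(t[145:225,295:400],None,fx=7,fy=7,interpolation=cv2.INTER_CUBIC))
cv2.imwrite("pics/t_press.png",cv2.resize(t[150:250,215:300],None,fx=6,fy=6,interpolation=cv2.INTER_CUBIC)[:600])
cv2.imwrite("pics/s_crop.png",cv2.resize(s[140:280,190:400],None,fx=3.8,fy=3.8,interpolation=cv2.INTER_CUBIC))
```

```text
(no output)
```

View pics/t_crop.png

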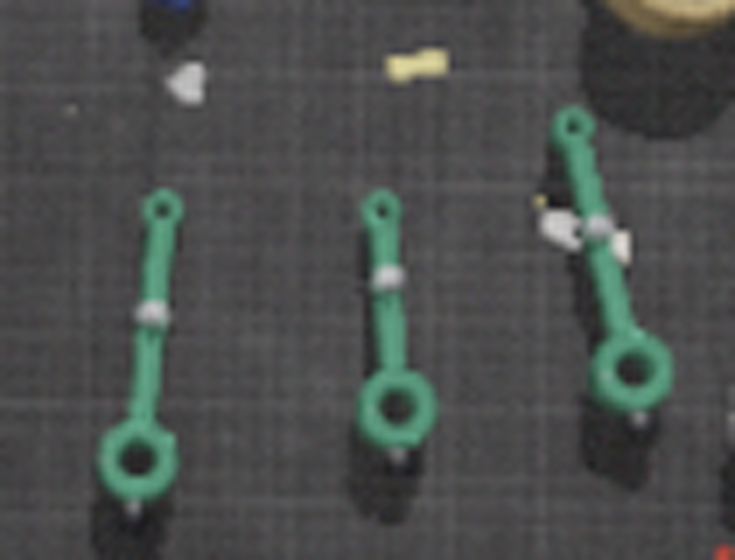

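View pics/t_press.png

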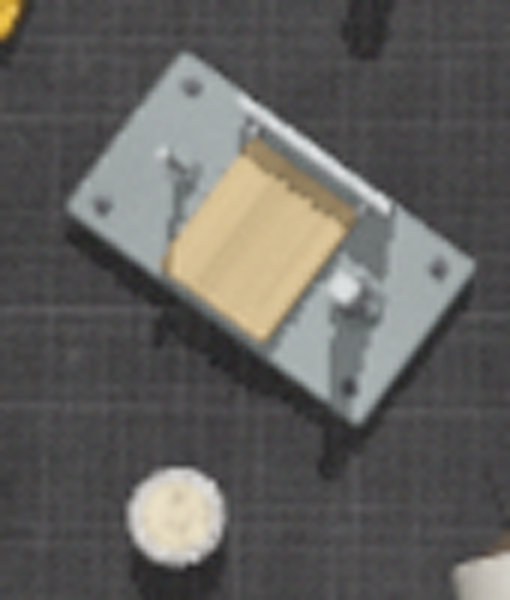

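View pics/s_crop.png

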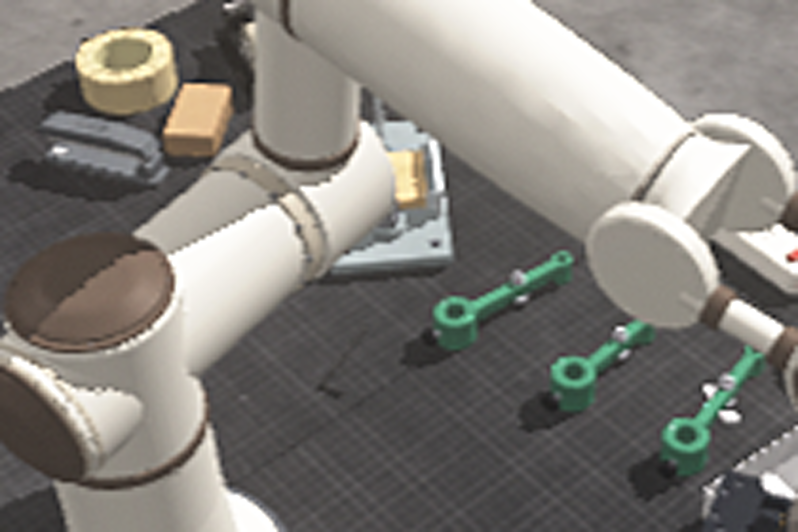

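The three candidates, by hub and eye pixel in the top view:
- **Left:** hub (315,210), eye (318,175). Bore to eye is about 36 px.
- **Middle:** hub (352,203), eye (349,175). About 28 px, so this is the short arm.
- **Right:** hub (385,198), eye (377,163). About 36 px.

The crop confirms the middle one is shorter and all three are green. Next I'll measure in metres.

```bash
cat > h.py <<'E'
import cv2,numpy as np
from cell import manip
def px2w(c,uv,z):
    K,R,t=c["intrinsics"],c["R"],c["t"]
    d=R.T@np.linalg.inv(K)@np.array([uv[0],uv[1],1.0]);C=-R.T@t
    return C+d*(z-C[2])/d[2]
def w2px(c,X):
    p=c["intrinsics"]@(c["R"]@np.array(X)+c["t"]);return p[:2]/p[2]
U=8
def greens(c,box,lo=(60,70,70),hi=(90,255,255)):
    x0,y0,x1,y1=box
    im=cv2.resize(c["frame"][y0:y1,x0:x1],None,fx=U,fy=U,interpolation=cv2.INTER_CUBIC)
    m=cv2.inRange(cv2.cvtColor(im,cv2.COLOR_BGR2HSV),lo,hi)
    cs,_=cv2.findContours(m,cv2.RETR_EXTERNAL,cv2.CHAIN_APPROX_NONE)
    return m,[k for k in cs if cv2.contourArea(k)>1000]
def up2px(p,box): return (np.array(p)+.5)/U-.5+np.array(box[:2])
E
python3 - <<'E'
from h import *
c=manip.camera("top");np.save("pics/x.npy",0)
print("C",-c["R"].T@c["t"])
box=(295,145,400,225)
m,cs=greens(c,box)
for k in cs: print(cv2.contourArea(k),cv2.boundingRect(k))
im=cv2.resize(c["frame"][box[1]:box[3],box[0]:box[2]],None,fx=U,fy=U,interpolation=cv2.INTER_CUBIC)
cv2.imwrite("pics/m.png",cv2.resize(m,None,fx=.9,fy=.9))
# holes
cs,h=cv2.findContours(m,cv2.RETR_CCOMP,cv2.CHAIN_APPROX_NONE)
for k,hh in zip(cs,h[0]):
    if hh[3]>=0 and cv2.contourArea(k)>60:
        M=cv2.moments(k);p=up2px((M['m10']/M['m00'],M['m01']/M['m00']),box);print("hole",cv2.contourArea(k),p.round(2),px2w(c,p,.034).round(4))
# hub circles via Hough
g=m
f=np.zeros_like(m)
for i,k in enumerate(cs):
    if h[0][i][3]<0: cv2.drawContours(f,cs,i,255,-1)
d=cv2.distanceTransform(f,cv2.DIST_L2,5)
n,l=cv2.connectedComponents(f)
for i in range(1,n):
    if (l==i).sum()<1000: continue
    dd=np.where(l==i,d,0);_,mx,_,loc=cv2.minMaxLoc(dd)
    p=up2px(loc,box); print(i,(l==i).sum(),"hub r",mx/U,p.round(2),px2w(c,p,.036).round(4))
E
```

```text
C [0.26932851 0.04927293 1.79031412]
10172.5 (111, 373, 94, 201)
9706.5 (407, 334, 93, 179)
10647.0 (669, 274, 100, 198)
2964.5 (413, 219, 47, 87)
4277.5 (160, 217, 50, 126)
4505.5 (630, 123, 64, 126)
hole 983.5 [314.12 210.27] [0.3877 0.0578 0.034 ]
hole 934.0 [351.08 202.91] [ 0.4182 -0.0835  0.034 ]
hole 810.0 [384.67 197.59] [ 0.4408 -0.2122  0.034 ]
1 4653 hub r 2.9211244583129883 [376.31 162.94] [ 0.5746 -0.1796  0.036 ]
2 4425 hub r 2.7972869873046875 [317.81 174.81] [0.5248 0.0458 0.036 ]
3 3073 hub r 2.82151198387146 [349.06 174.81] [ 0.5267 -0.0747  0.036 ]
4 10885 hub r 5.72344970703125 [384.56 197.44] [ 0.4412 -0.2115  0.036 ]
5 9924 hub r 5.600000858306885 [351.31 202.81] [ 0.4185 -0.0842  0.036 ]
6 10412 hub r 5.600000858306885 [314.31 210.19] [0.3879 0.0571 0.036 ]
```

View pics/m.png

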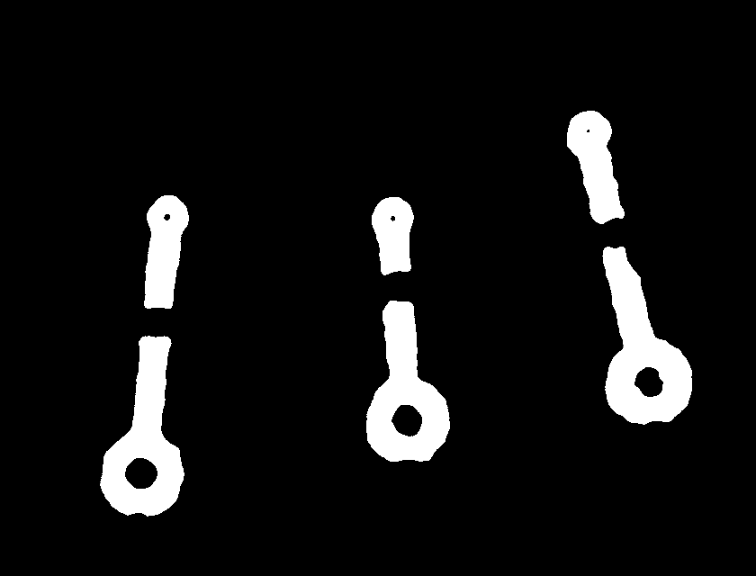

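Bore-to-eye distances measure 137, 109 and 137 mm, so the middle arm is the short one. Next I'll measure the tray and the press.

Run:
```python
from h import *
c={"frame":cv2.imread("pics/top0.png")};c2=manip.camera("top");c.update({k:c2[k] for k in("intrinsics","R","t")})
f=c["frame"];hsv=cv2.cvtColor(f,cv2.COLOR_BGR2HSV)
# press base grey-blue
x0,y0=215,150
b=cv2.resize(f[150:250,215:300],None,fx=8,fy=8,interpolation=cv2.INTER_CUBIC);hb=cv2.cvtColor(b,cv2.COLOR_BGR2HSV)
m=cv2.inRange(hb,(0,0,95),(180,255,255));m=cv2.morphologyEx(m,cv2.MORPH_CLOSE,np.ones((41,41)))
k=max(cv2.findContours(m,cv2.RETR_EXTERNAL,cv2.CHAIN_APPROX_NONE)[0],key=cv2.contourArea)
q=cv2.boxPoints(cv2.minAreaRect(k));P=np.array([px2w(c,(p+.5)/8-.5+[x0,y0],.02) for p in q])
print("press corners",P.round(4).tolist(),"ctr",P.mean(0).round(4),[np.linalg.norm(P[i]-P[(i+1)%4]).round(4) for i in range(4)],[np.degrees(np.arctan2(*(P[(i+1)%4]-P[i])[1::-1])).round(2) for i in range(4)])
# tips
t=cv2.inRange(hb,(0,0,215),(180,60,255))
n,l,st,ce=cv2.connectedComponentsWithStats(t)
for i in range(1,n):
    if st[i,4]>30: p=(ce[i]+.5)/8-.5+[x0,y0];print("bright",st[i].tolist(),p.round(2),px2w(c,p,.105).round(4))
# tray
b=f[160:230,390:490];cv2.imwrite("pics/tray.png",cv2.resize(b,None,fx=7,fy=7,interpolation=cv2.INTER_CUBIC))
m=cv2.inRange(cv2.cvtColor(b,cv2.COLOR_BGR2HSV),(0,0,105),(180,60,255))
k=max(cv2.findContours(m,cv2.RETR_EXTERNAL,cv2.CHAIN_APPROX_NONE)[0],key=cv2.contourArea)
q=cv2.boxPoints(cv2.minAreaRect(k))+[390,160];P=np.array([px2w(c,p,.04) for p in q]);print("tray",q.round(1).tolist(),P.round(4).tolist(),P.mean(0))
```

```text
press corners [[0.4847, 0.4081, 0.02], [0.5946, 0.3322, 0.02], [0.4528, 0.134, 0.02], [0.3447, 0.2104, 0.02]] ctr [0.4692 0.2712 0.02  ] [np.float64(0.1336), np.float64(0.2437), np.float64(0.1324), np.float64(0.2422)] [np.float64(-34.61), np.float64(-125.58), np.float64(144.78), np.float64(54.69)]
bright [324, 134, 16, 12, 93] [256.   167.06] [0.5403 0.276  0.105 ]
bright [358, 158, 13, 12, 73] [260.1  170.09] [0.5292 0.2604 0.105 ]
bright [377, 173, 61, 44, 365] [265.44 173.91] [0.5151 0.2402 0.105 ]
bright [445, 222, 15, 13, 91] [271.04 178.08] [0.4999 0.219  0.105 ]
bright [477, 246, 14, 12, 78] [275. 181.] [0.4892 0.2041 0.105 ]
bright [496, 261, 20, 16, 121] [277.88 183.06] [0.4817 0.1932 0.105 ]
bright [444, 369, 29, 28, 513] [271.72 197.44] [0.4279 0.2147 0.105 ]
bright [186, 637, 97, 102, 6371] [243.78 235.41] [0.2867 0.3135 0.105 ]
bright [181, 676, 5, 10, 37] [237.44 234.56] [0.2894 0.3368 0.105 ]
tray [[398.1, 208.2], [401.4, 172.6], [482.2, 180.2], [478.9, 215.7]] [[0.4004, -0.2625, 0.04], [0.5376, -0.2756, 0.04], [0.5132, -0.5852, 0.04], [0.3766, -0.5698, 0.04]] [ 0.45694514 -0.42327055  0.04      ]
```

View pics/tray.png

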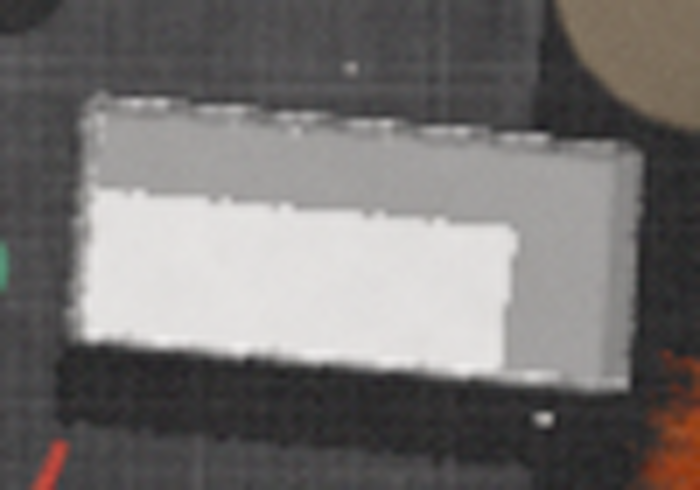

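The tray centre is about (0.457,-0.423) with its long axis at 85.5°. The press centre is (0.469,0.271) with yaw 54.6°, and the column tip blob at px (272,197) agrees with that. Now I'll move over the middle (short) arm.

```bash
python3 -m jog '[[0.2,0.4,0,0,0,0,0.2],[0.4,0.8,0,0,0,0,0.2],[0.5,1,0,0,0,0,0.2],[0.5,1,0,0,0,0,0.2]]' 30
python3 -m jog '[[0.2,0.4,0,0,0,-0.1,0.2],[0.4,0.8,0,0,0,-0.2,0.2],[0.5,1,0,0,0,-0.232,0.2],[0.5,1,0,0,0,-0.232,0.2]]'
python3 -m jog '[[0.2,0.4,-0.2,0,0,0,0.2],[0.397,0.8,-0.4,0,0,0,0.2],[0.397,0.91,-0.7,0,0,0,0.2],[0.397,0.91,-0.7,0,0,0,0.2],[0.397,0.91,-0.7,0,0,0,0.2]]'
python3 - <<'E'
from h import *
s=manip.state();print(s["time_s"],s["position"],s["ee_rot"],s["finger_gap"],s["force"])
for n in("scene","top"):
    c=manip.camera(n);cv2.imwrite(f"pics/{n}1.png",c["frame"])
    p=w2px(c,[.46,-.08,.03]).astype(int);x,y=max(p[0]-90,0),max(p[1]-70,0)
    cv2.imwrite(f"pics/{n}1c.png",cv2.resize(c["frame"][y:y+140,x:x+180],None,fx=4,fy=4,interpolation=cv2.INTER_CUBIC));print(n,x,y)
E
```

```text
time_s: 0.7
position: [0.326, -0.3656, 0.2255]
ee_rot: [0.848, -0.53, -0.0, -0.0]
force: [0.3, -0.2, -0.4]
finger_gap: 0.0558
time_s: 1.2
position: [0.4007, -0.2167, 0.2256]
ee_rot: [0.738, -0.675, 0.0, 0.0]
force: [0.1, -0.8, -0.1]
finger_gap: 0.055
time_s: 1.82
position: [0.4602, -0.0833, 0.1215]
ee_rot: [0.736, -0.677, 0.001, 0.0]
force: [-0.3, -0.9, 0.0]
finger_gap: 0.055
1.825 [ 0.46017276 -0.08330858  0.12152866] [ 7.36308341e-01 -6.76645640e-01  8.30293375e-04  1.22670160e-04] 0.054972491271621425 [-0.3401132  -0.9263294   0.04112963]
scene 257 162
top 260 122
```

View pics/scene1c.png

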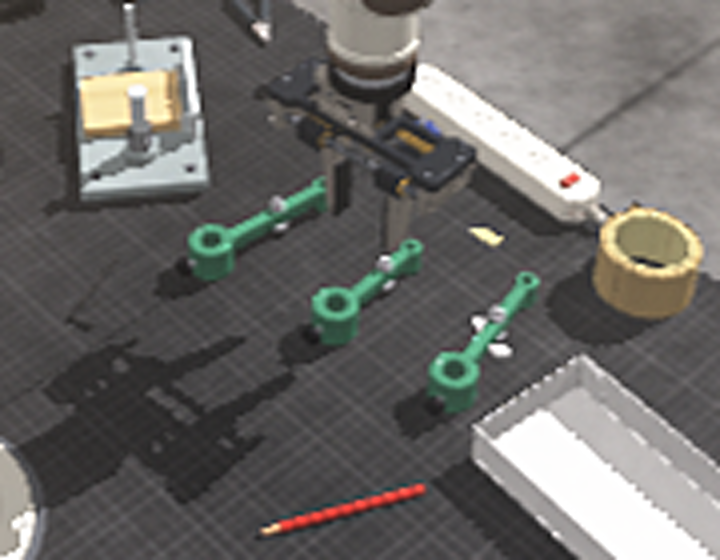

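View pics/top1c.png

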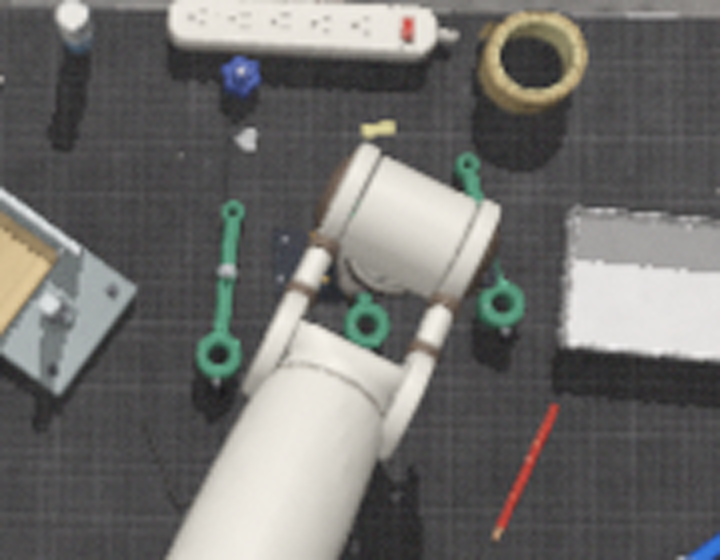

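Both views show the gripper above the middle arm, and the scene view has the press and all three arms clear. I'll cross-check the estimates by projecting them into the scene view.

Run:
```python
from h import *
c=manip.camera("scene");f=c["frame"];x,y=257,162
im=cv2.resize(f[y:y+140,x:x+180],None,fx=4.4,fy=4.4,interpolation=cv2.INTER_CUBIC)
pts={"s":[(.4186,-.084,.038),(.5265,-.0748,.03)],"l":[(.388,.0575,.038),(.5250,.0458,.03)],"r":[(.441,-.212,.038),(.5748,-.1796,.03)],"p":[(.4284,.2144,.105),(.5097,.3283,.105)]}
for k,v in pts.items():
    for X in v:
        p=w2px(c,X);q=((p-[x,y]+.5)*4.4).astype(int);cv2.drawMarker(im,tuple(int(a) for a in q),(0,0,255),0,14,1);print(k,p.round(1))
cv2.imwrite("pics/chk.png",im)
# scene hub holes
box=(300,200,400,270)
m,_=greens(c,box,(60,80,60))
cs,h=cv2.findContours(m,cv2.RETR_CCOMP,cv2.CHAIN_APPROX_NONE)
for k,hh in zip(cs,h[0]):
    if hh[3]>=0 and cv2.contourArea(k)>40:
        M=cv2.moments(k);p=up2px((M['m10']/M['m00'],M['m01']/M['m00']),box);print("hole",cv2.contourArea(k),p.round(2),px2w(c,p,.034).round(4))
```

```text
s [340.4 237. ]
s [358.9 223.2]
l [309.3 221.1]
l [337.1 207.6]
r [369.7 253.4]
r [387.7 231.6]
p [291. 184.]
p [289.1 163. ]
hole 113.0 [371.28 254.71] [ 0.4433 -0.2178  0.034 ]
hole 214.5 [369.19 253.97] [ 0.4403 -0.2105  0.034 ]
hole 79.5 [341.59 237.65] [ 0.4224 -0.0867  0.034 ]
hole 58.5 [339.25 237.6 ] [ 0.4161 -0.0806  0.034 ]
hole 325.0 [309.43 221.66] [0.3887 0.058  0.034 ]
```

View pics/chk.png

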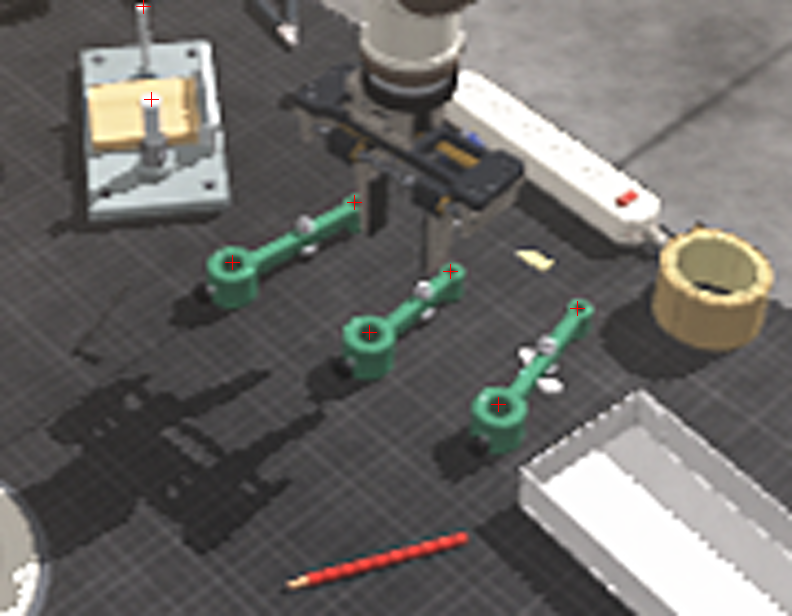

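The markers fall on every hub, eye and post tip, so the two views agree. I'll descend onto the short arm.

```bash
python3 -m jog '[[0,0,-0.3,0,0,0,0.2],[0,0,-0.4,0,0,0,0.2],[0,0,-0.4,0,0,0,0.2],[0,0,-0.4,0,0,0,0.2]]'
```

```text
time_s: 2.48
position: [0.4607, -0.082, 0.0621]
ee_rot: [0.737, -0.676, 0.001, -0.0]
force: [0.2, -0.1, 0.6]
finger_gap: 0.055
```

```bash
python3 -m jog '[[-0.01,0.01,-0.15,0,0,0,0.2],[-0.01,0.01,-0.31,0,0,0,0.2],[-0.01,0.01,-0.31,0,0,0,0.2],[-0.01,0.01,-0.31,0,0,0,0.2]]'
python3 -m jog '[[0,0,0,0,0,0,-1],[0,0,0,0,0,0,-1],[0,0,0,0,0,0,-1],[0,0,0,0,0,0,-1],[0,0,0,0,0,0,-1]]' 40
```

```text
time_s: 2.98
position: [0.4592, -0.0803, 0.0156]
ee_rot: [0.737, -0.676, 0.001, -0.0]
force: [0.5, -0.0, 0.3]
finger_gap: 0.0552
time_s: 3.6
position: [0.4583, -0.0802, 0.0142]
ee_rot: [0.737, -0.676, 0.0, 0.0]
force: [-0.3, -2.2, 0.6]
finger_gap: 0.0134
```

Gripped at 13.4 mm. I'll lift it, carry it over the tray and turn it.

```bash
python3 -m jog '[[0,0,0.2,0,0,0,-1],[0,0,0.5,0,0,0,-1],[0,0,0.8,0,0,0,-1],[0,0,0.95,0,0,0,-1],[0,0,0.95,0,0,0,-1]]'
python3 -m jog '[[0,-0.2,0,0,0,0.1,-1],[0,-0.4,0,0,0,0.2,-1],[0,-0.6,0,0,0,0.3,-1],[0,-0.8,0,0,0,0.4,-1],[0,-1,0,0,0,0.5,-1],[0,-1,0,0,0,0.5,-1]]'
python3 -m jog '[[0,-0.3,0,0,0,0.1,-1],[0,-0.6,0,0,0,0.2,-1],[0,-0.9,0,0,0,0.3,-1],[0,-1,0,0,0,0.396,-1],[0,-1,0,0,0,0.396,-1],[0,-1,0,0,0,0.396,-1]]'
python3 -m jog '[[0,-0.15,0,0,0,0,-1],[0,-0.27,0,0,0,0,-1],[0,-0.27,0,0,0,0,-1],[0,-0.27,0,0,0,0,-1]]'
python3 - <<'E'
from h import *
c=manip.camera("scene");cv2.imwrite("pics/scene2c.png",cv2.resize(c["frame"][180:370,270:510],None,fx=3.1,fy=3.1,interpolation=cv2.INTER_CUBIC))
c=manip.camera("top");cv2.imwrite("pics/top2c.png",cv2.resize(c["frame"][130:260,300:500],None,fx=4,fy=4,interpolation=cv2.INTER_CUBIC))
s=manip.state();print(s["joints"],s["finger_gap"],s["wrist_torque"])
E
```

```text
time_s: 4.22
position: [0.4586, -0.0799, 0.1574]
ee_rot: [0.737, -0.676, 0.001, -0.0]
force: [0.8, -0.1, -5.3]
finger_gap: 0.0137
time_s: 4.97
position: [0.4566, -0.2304, 0.1539]
ee_rot: [0.939, -0.344, -0.002, -0.001]
force: [-0.1, 0.3, -5.7]
finger_gap: 0.0134
time_s: 5.72
position: [0.4577, -0.3778, 0.1551]
ee_rot: [0.999, -0.04, -0.001, -0.001]
force: [0.5, 0.3, -5.9]
finger_gap: 0.014
time_s: 6.22
position: [0.458, -0.4195, 0.1563]
ee_rot: [0.999, -0.039, -0.0, -0.001]
force: [-0.1, 0.3, -4.9]
finger_gap: 0.0139
[-9.35773621e-01  3.33421330e-01  1.52896273e+00  2.40059140e-04
  1.27994911e+00 -8.58105729e-01] 0.01381070862795155 [ 0.07898574 -0.0573949   0.05057875]
```

View pics/scene2c.png

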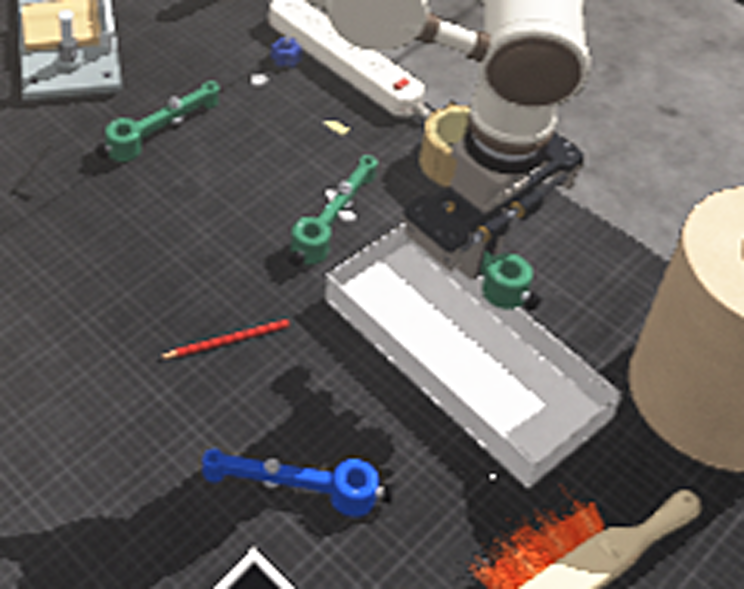

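View pics/top2c.png

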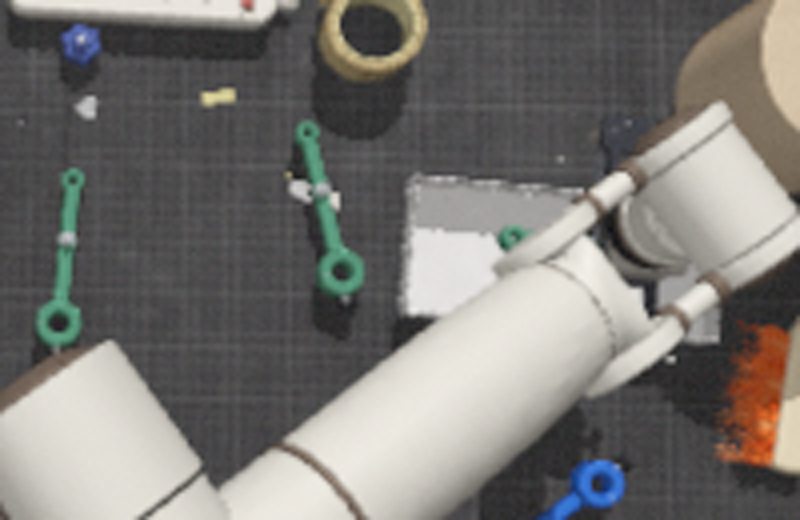

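The scene view shows the arm level and crossways over the tray. The tall paper roll stands near the wrist, so I'll check that clearance before descending.

Run:
```python
from h import *
c0=cv2.imread("pics/top0.png");c=manip.camera("top");s=manip.camera("scene");
cv2.imwrite("pics/roll.png",np.hstack([cv2.resize(c0[100:220,450:560],None,fx=4,fy=4),cv2.resize(s["frame"][220:340,460:550],None,fx=4,fy=4)]))
```

```text
(no output)
```

View pics/roll.png

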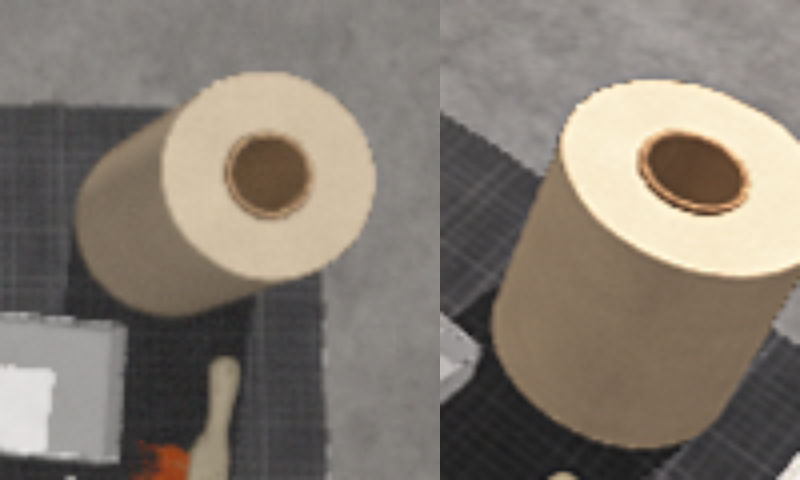

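Run:
```python
from h import *
c=manip.camera("top");s=manip.camera("scene")
def ray(c,uv):
    d=c["R"].T@np.linalg.inv(c["intrinsics"])@np.array([*uv,1.]);return -c["R"].T@c["t"],d/np.linalg.norm(d)
a,u=ray(c,(517.2,143.7));b,v=ray(s,(523.7,263))
k=np.linalg.lstsq(np.c_[u,-v],b-a,rcond=None)[0];P,Q=a+k[0]*u,b+k[1]*v;print("roll top",P,Q)
depth=(c["R"]@P+c["t"])[2];print("R",26.5*depth/459)
print(manip.state()["position"])
```

```text
roll top [ 0.61600572 -0.64046701  0.22701945] [ 0.61675559 -0.64134649  0.22757377]
R 0.09151352449730847
[ 0.45810753 -0.41992555  0.1566211 ]
```

The roll is 0.23 m high and leaves about 10 cm of clearance. I'll lower the arm into the tray.

```bash
python3 -m jog '[[0,0,-0.3,0,0,0,-1],[0,0,-0.6,0,0,0,-1],[0,0,-0.8,0,0,0,-1],[0,0,-0.84,0,0,0,-1],[0,0,-0.84,0,0,0,-1]]'
python3 -m jog '[[0,0,-0.04,0,0,0,-1],[0,0,-0.075,0,0,0,-1],[0,0,-0.085,0,0,0,-1],[0,0,-0.085,0,0,0,-1]]'
```

```text
time_s: 7.15
position: [0.4584, -0.4208, 0.0314]
ee_rot: [0.999, -0.039, 0.0, 0.0]
force: [0.3, -0.8, -5.1]
finger_gap: 0.0136
time_s: 7.65
position: [0.458, -0.4203, 0.0178]
ee_rot: [0.999, -0.039, -0.0, -0.0]
force: [-0.7, -0.4, -4.8]
finger_gap: 0.0135
```

```bash
python3 -m jog '[[0,0,-0.008,0,0,0,-1],[0,0,-0.012,0,0,0,-1],[0,0,-0.012,0,0,0,-1]]'
python3 -m jog '[[0,0,0,0,0,0,-0.3],[0,0,0,0,0,0,-0.1],[0,0,0,0,0,0,0],[0,0,0,0,0,0,0]]'
```

```text
time_s: 8.02
position: [0.4581, -0.4204, 0.0161]
ee_rot: [0.999, -0.039, 0.0, 0.0]
force: [0.3, -0.9, -4.9]
finger_gap: 0.0141
time_s: 8.52
position: [0.4582, -0.4205, 0.0163]
ee_rot: [0.999, -0.039, 0.0, 0.0]
force: [-0.1, -0.2, 0.1]
finger_gap: 0.0458
```

```bash
python3 -m jog '[[0,0,0.1,0,0,0,0],[0,0,0.4,0,0,0,0],[0,0,0.7,0,0,0,0],[0,0,1,0,0,0,0],[0,0,1,0,0,0,0]]'
python3 -m jog '[[0,0.3,0,0,0,-0.1,0.1],[0,0.6,0,0,0,-0.2,0.1],[0,0.9,0,0,0,-0.3,0.1],[0,1,0,0,0,-0.4,0.1],[0,1,0,0,0,-0.5,0.1],[0,1,0,0,0,-0.5,0.1]]'
python3 - <<'E'
from h import *
c=manip.camera("scene");cv2.imwrite("pics/scene3c.png",cv2.resize(c["frame"][180:370,270:510],None,fx=3.1,fy=3.1,interpolation=cv2.INTER_CUBIC))
c=manip.camera("top");cv2.imwrite("pics/top3c.png",cv2.resize(c["frame"][130:260,300:500],None,fx=4,fy=4,interpolation=cv2.INTER_CUBIC))
E
```

```text
time_s: 9.15
position: [0.4601, -0.4229, 0.1725]
ee_rot: [0.999, -0.039, 0.003, 0.004]
force: [0.3, -0.9, -0.0]
finger_gap: 0.0458
time_s: 9.9
position: [0.4577, -0.2698, 0.1657]
ee_rot: [0.909, -0.417, -0.0, -0.0]
force: [0.6, 0.2, -0.4]
finger_gap: 0.0501
```

View pics/scene3c.png

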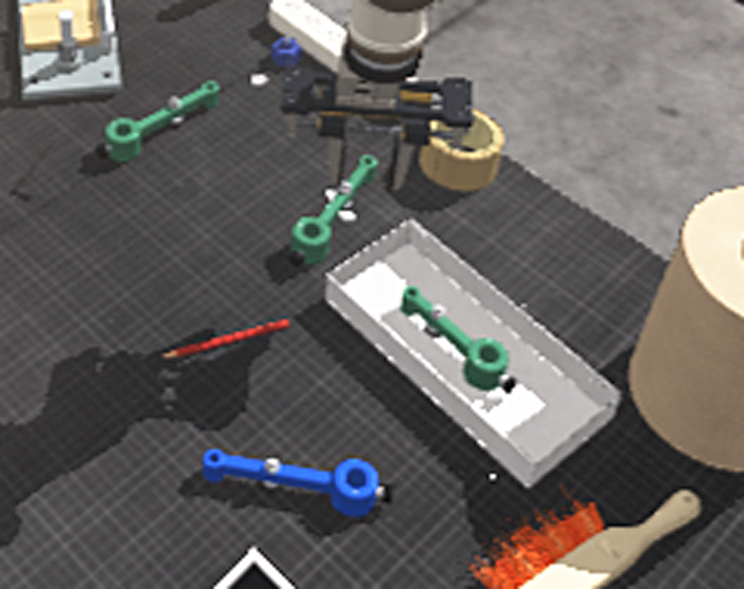

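View pics/top3c.png

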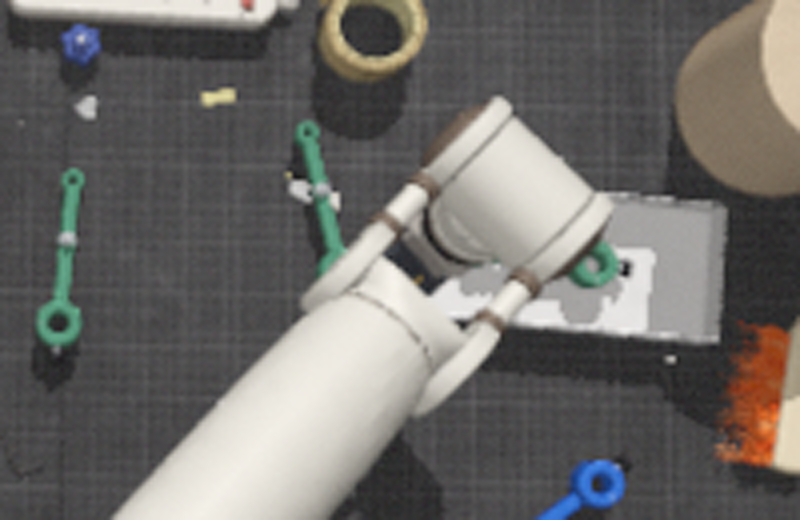

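The short arm lies flat inside the tray (hub near crop px (487,362) in the scene view) and is released. The left arm is clear, so I'll move to it as the full-length one.

```bash
python3 -m jog '[[-0.05,0.3,0,0,0,-0.1,0.1],[-0.1,0.6,0,0,0,-0.2,0.1],[-0.15,0.9,0,0,0,-0.3,0.1],[-0.192,1,0,0,0,-0.4,0.1],[-0.192,1,0,0,0,-0.507,0.1],[-0.192,1,0,0,0,-0.507,0.1]]'
python3 -m jog '[[0,0.3,0,0,0,0,0.1],[0,0.7,0,0,0,0,0.1],[0,1,0,0,0,0,0.1],[0,1.0,-0.2,0,0,0,0.1],[0,1,-0.35,0,0,0,0.1],[0,1,-0.35,0,0,0,0.1]]'
python3 -m jog '[[0,0.1,0,0,0,0,0.1],[0,0.16,0,0,0,0,0.1],[0,0.16,0,0,0,0,0.1],[0,0.16,0,0,0,0,0.1]]'
python3 - <<'E'
from h import *
c=manip.camera("scene");cv2.imwrite("pics/scene4c.png",cv2.resize(c["frame"][150:260,240:400],None,fx=4.8,fy=4.8,interpolation=cv2.INTER_CUBIC))
c=manip.camera("top");cv2.imwrite("pics/top4c.png",cv2.resize(c["frame"][130:250,220:380],None,fx=4.8,fy=4.8,interpolation=cv2.INTER_CUBIC))
E
```

```text
time_s: 10.75
position: [0.4292, -0.1203, 0.166]
ee_rot: [-0.676, 0.737, 0.0, 0.0]
force: [0.6, 0.4, -0.9]
finger_gap: 0.0503
time_s: 11.5
position: [0.4278, 0.0298, 0.112]
ee_rot: [-0.676, 0.737, 0.002, -0.001]
force: [-0.7, -1.4, 0.3]
finger_gap: 0.0507
time_s: 12.0
position: [0.4295, 0.0538, 0.1139]
ee_rot: [-0.675, 0.738, -0.0, 0.0]
force: [0.1, -0.7, 0.6]
finger_gap: 0.0508
```

View pics/scene4c.png

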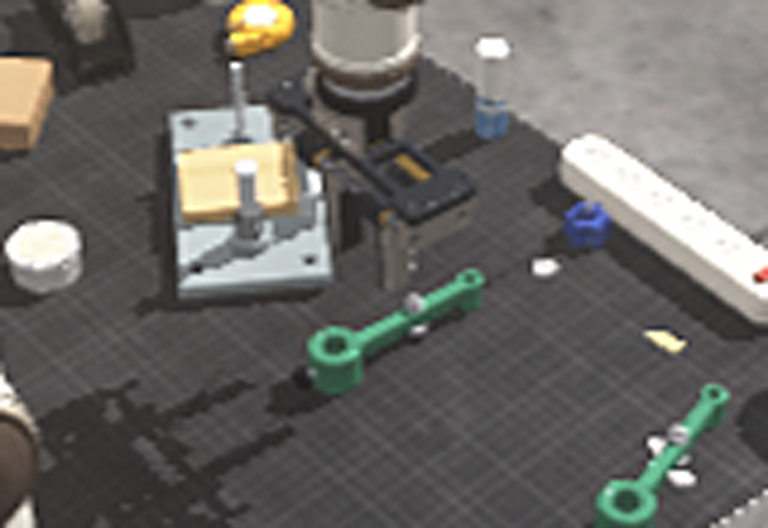

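View pics/top4c.png

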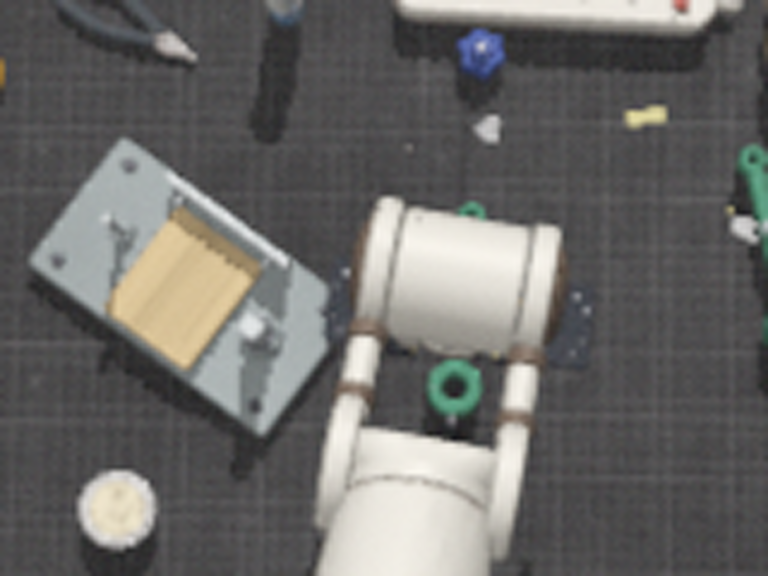

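The gripper straddles the left arm (hub at crop px (335,350) in the scene view) and is clear of the column. I'll descend in two steps.

```bash
python3 -m jog '[[0,0,-0.2,0,0,0,0.1],[0,0,-0.4,0,0,0,0.1],[0,0,-0.4,0,0,0,0.1],[0,0,-0.4,0,0,0,0.1]]'
python3 -m jog '[[0,0,-0.15,0,0,0,0.1],[0,0,-0.25,0,0,0,0.1],[0,0,-0.25,0,0,0,0.1],[0,0,-0.25,0,0,0,0.1]]'
python3 -m jog '[[0,0,0,0,0,0,-1],[0,0,0,0,0,0,-1],[0,0,0,0,0,0,-1],[0,0,0,0,0,0,-1],[0,0,0,0,0,0,-1]]' 45
```

```text
time_s: 12.6
position: [0.43, 0.0535, 0.0545]
ee_rot: [-0.675, 0.738, -0.001, 0.0]
force: [0.3, -1.1, 0.3]
finger_gap: 0.0502
time_s: 13.1
position: [0.4299, 0.0536, 0.0168]
ee_rot: [-0.675, 0.738, -0.0, 0.0]
force: [0.3, 0.1, -0.1]
finger_gap: 0.0506
time_s: 13.72
position: [0.4293, 0.0536, 0.0161]
ee_rot: [-0.675, 0.738, -0.0, -0.0]
force: [-0.6, -1.2, 1.4]
finger_gap: 0.0137
```

Gripped at 13.7 mm. I'll lift well above the posts, then traverse and turn.

```bash
python3 -m jog '[[0,0,0.2,0,0,0,-1],[0,0,0.5,0,0,0,-1],[0,0,0.8,0,0,0,-1],[0,0,1,0,0,0,-1],[0,0,1,0,0,0,-1]]'
python3 -m jog '[[0,0,0.15,0,0,0,-1],[0,0,0.35,0,0,0,-1],[0,0,0.4,0,0,0,-1],[0,0,0.4,0,0,0,-1]]'
python3 - <<'E'
from h import *
s=manip.state();print(s["wrist_torque"],s["force"])
c=manip.camera("scene");cv2.imwrite("pics/scene5c.png",cv2.resize(c["frame"][130:260,240:400],None,fx=4.6,fy=4.6,interpolation=cv2.INTER_CUBIC))
E
```

```text
time_s: 14.35
position: [0.4304, 0.0536, 0.1674]
ee_rot: [-0.675, 0.738, -0.002, 0.001]
force: [-0.2, -0.2, -4.9]
finger_gap: 0.0133
time_s: 14.85
position: [0.4285, 0.0538, 0.2243]
ee_rot: [-0.675, 0.738, 0.001, -0.001]
force: [0.9, -0.2, -5.0]
finger_gap: 0.0132
[ 0.04289441  0.01400037 -0.01216756] [ 0.88028541 -0.16258776 -4.99792926]
```

View pics/scene5c.png

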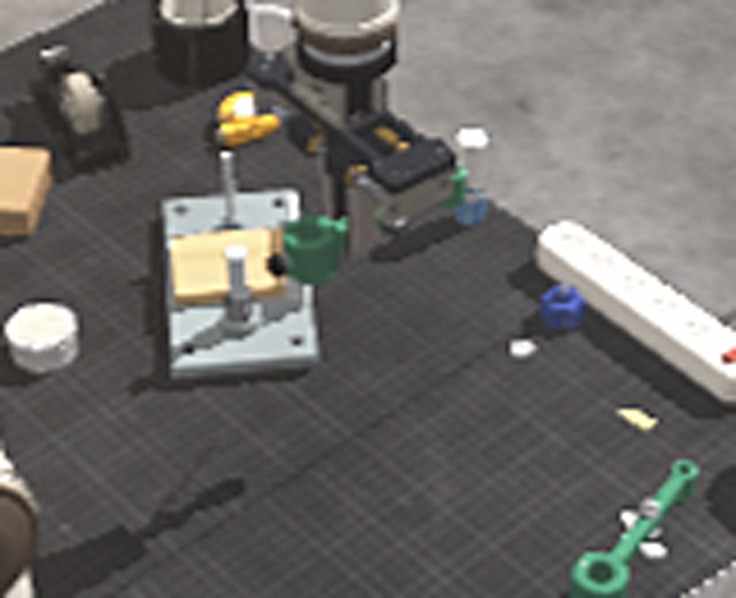

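The arm is held, and in the scene view it sits above the posts' height. I'll traverse and turn it over the press.

```bash
python3 -m jog '[[0,0.2,0,0,0,0.1,-1],[0,0.4,0,0,0,0.2,-1],[0,0.6,0,0,0,0.3,-1],[0,0.8,0,0,0,0.4,-1],[0,0.9,0,0,0,0.5,-1],[0.08,1,0,0,0,0.6,-1],[0.153,1,0,0,0,0.661,-1],[0.153,1,0,0,0,0.661,-1]]'
python3 -m jog '[[0,0.15,0,0,0,0,-1],[0,0.295,0,0,0,0,-1],[0,0.295,0,0,0,0,-1],[0,0.295,0,0,0,0,-1],[0,0.295,0,0,0,0,-1]]'
python3 - <<'E'
from h import *
s=manip.state();print(s["position"],s["ee_rot"],s["finger_gap"])
for n in("scene","top"):
    c=manip.camera(n);cv2.imwrite(f"pics/{n}6.png",c["frame"]);p=w2px(c,[.46,.25,.18]).astype(int);x,y=max(p[0]-65,0),max(p[1]-60,0)
    cv2.imwrite(f"pics/{n}6c.png",cv2.resize(c["frame"][y:y+110,x:x+130],None,fx=5.4,fy=5.4,interpolation=cv2.INTER_CUBIC));print(n,x,y)
E
```

```text
time_s: 15.9
position: [0.4515, 0.2035, 0.224]
ee_rot: [0.952, -0.306, -0.002, 0.001]
force: [0.1, -0.6, -4.7]
finger_gap: 0.0135
time_s: 16.52
position: [0.452, 0.2472, 0.2258]
ee_rot: [0.952, -0.306, -0.0, 0.0]
force: [1.0, 0.4, -4.7]
finger_gap: 0.0137
[0.45202502 0.24722951 0.22576522] [ 9.51909760e-01 -3.06378377e-01 -1.80269313e-04  2.57777118e-04] 0.013743664560987655
scene 225 101
top 194 126
```

View pics/scene6c.png

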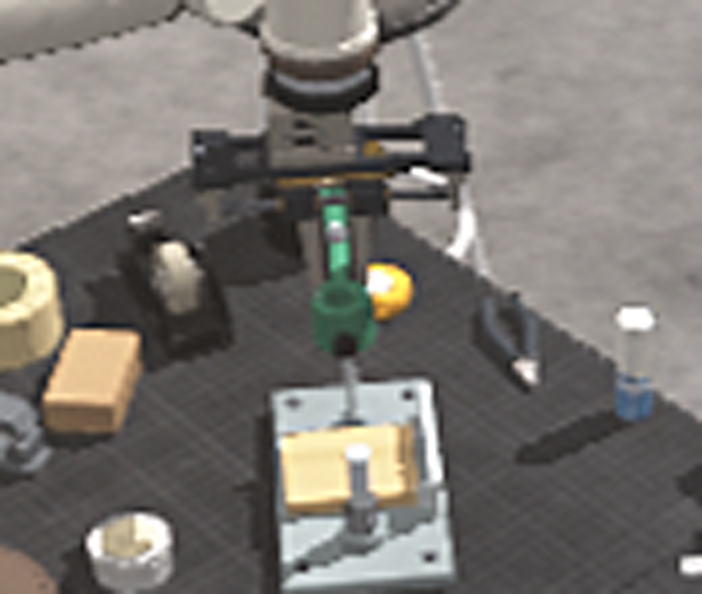

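View pics/top6c.png

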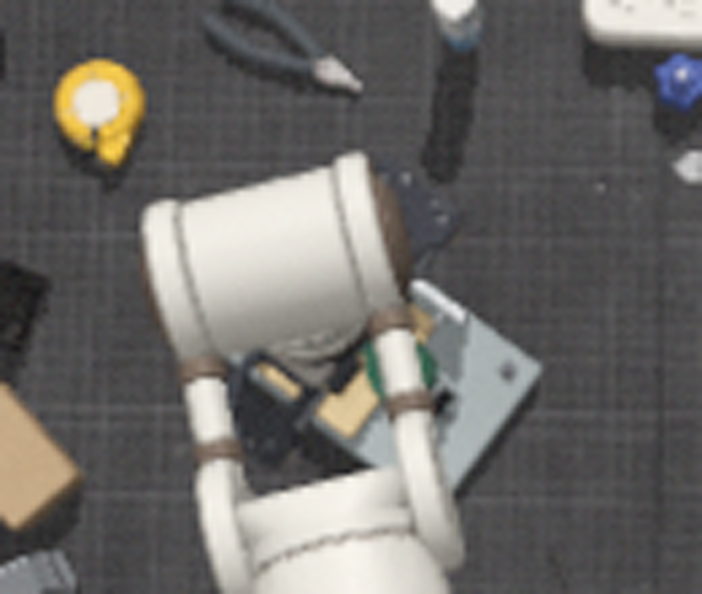

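The hub is above and in line with the column and rod in the scene view. The tool yaw of -35.7° gives an arm yaw of 54.3°. I'll lower to about 22 mm above the posts.

```bash
python3 -m jog '[[0,0,-0.1,0,0,0,-1],[0,0,-0.2,0,0,0,-1],[0,0,-0.3,0,0,0,-1],[0,0,-0.35,0,0,0,-1],[0,0,-0.35,0,0,0,-1]]'
python3 -m jog '[[0,0,-0.06,0,0,0,-1],[0,0,-0.12,0,0,0,-1],[0,0,-0.18,0,0,0,-1],[0,0,-0.2,0,0,0,-1],[0,0,-0.2,0,0,0,-1],[0,0,-0.2,0,0,0,-1]]'
python3 - <<'E'
from h import *
s=manip.state();print(s["time_s"],s["position"],s["ee_rot"],s["finger_gap"],s["force"],s["wrist_torque"])
p=s["position"];a=np.radians(54.3);d=np.array([np.cos(a),np.sin(a)]);
org=np.array([p[0],p[1]]);uz=p[2]-.0158
bore=org-.041*d;eye=org+.099*d;print("bore",bore,"eye",eye,"under",uz)
for n in("scene","top"):
    c=manip.camera(n);cv2.imwrite(f"pics/{n}7.png",c["frame"]);q=w2px(c,[.46,.25,.15]).astype(int);x,y=max(q[0]-60,0),max(q[1]-50,0)
    im=cv2.resize(c["frame"][y:y+95,x:x+120],None,fx=6,fy=6,interpolation=cv2.INTER_CUBIC)
    for X,col in (((*bore,uz+.038),(0,0,255)),((*eye,uz+.03),(0,0,255)),((*bore,uz),(255,0,255)),((.4284,.2144,.105),(255,0,0)),((.5097,.3283,.105),(255,0,0))):
        r=(w2px(c,X)-[x,y]+.5)*6;cv2.drawMarker(im,(int(r[0]),int(r[1])),col,0,12,1);print(n,w2px(c,X).round(1))
    cv2.imwrite(f"pics/{n}7c.png",im)
E
```

```text
time_s: 17.25
position: [0.4517, 0.2478, 0.1726]
ee_rot: [0.952, -0.306, -0.001, 0.0]
force: [0.4, -0.7, -4.3]
finger_gap: 0.0136
time_s: 18.0
position: [0.4525, 0.2481, 0.1439]
ee_rot: [0.952, -0.306, 0.0, -0.0]
force: [-0.3, -0.2, -5.2]
finger_gap: 0.0141
18.0 [0.45247371 0.24805415 0.14392457] [ 9.52109822e-01 -3.05756015e-01  3.13689093e-04 -2.20608254e-04] 0.014123666642711856 [-0.2669575  -0.16161149 -5.16960829] [-0.01830739 -0.04047505  0.03377604]
bore [0.42854852 0.21475873] eye [0.51024429 0.32845042] under 0.12812456837959688
scene [289.9 172. ]
scene [288.3 152.7]
scene [290.6 179.5]
scene [291. 184.]
scene [289.1 163. ]
top [270.1 195.6]
top [239.3 172.7]
top [271.1 196.6]
top [271.8 197.3]
top [241.7 175. ]
```

View pics/scene7c.png

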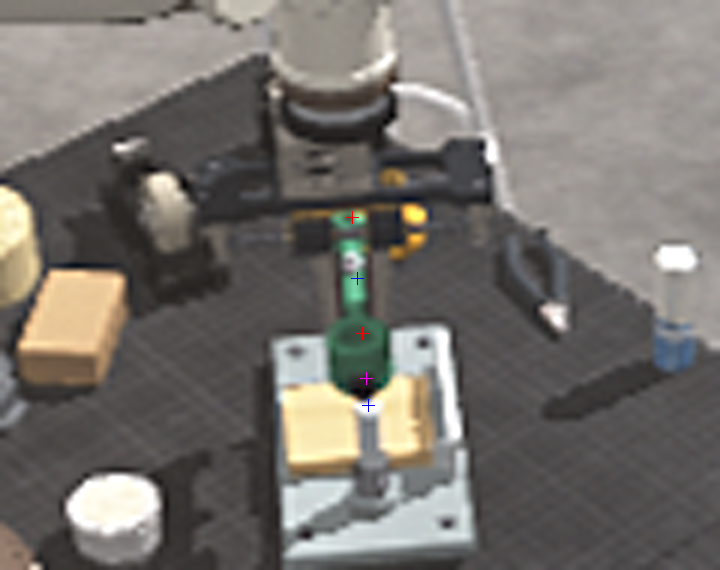

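View pics/top7c.png

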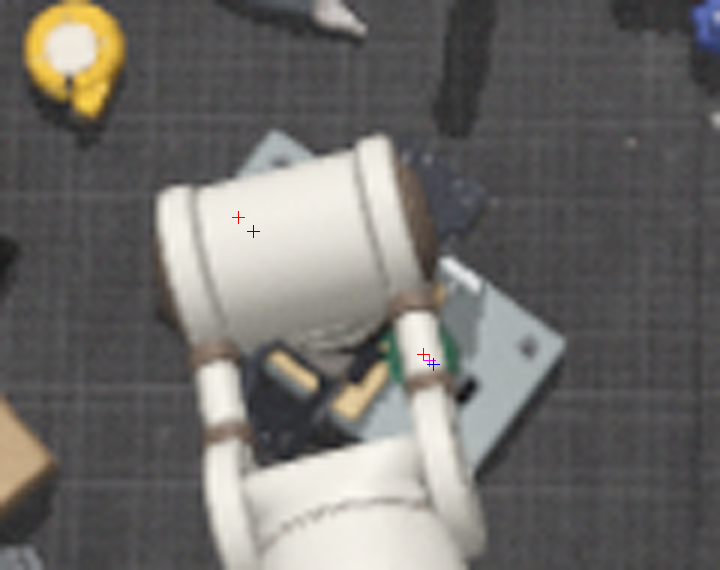

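Both the bore and eye markers sit on the part, and the hub lines up over the column. One numeric check of the hub and eye outlines in both views.

Run:
```python
from h import *
c=manip.camera("scene");box=(270,140,310,195)
m,cs=greens(c,box,(60,70,30))
im=cv2.resize(c["frame"][140:195,270:310],None,fx=10,fy=10,interpolation=cv2.INTER_CUBIC)
cv2.imwrite("pics/fin.png",np.hstack([im,cv2.cvtColor(cv2.resize(m,(400,550)),cv2.COLOR_GRAY2BGR)]))
for k in sorted(cs,key=cv2.contourArea)[::-1][:4]:
    x,y,w,h=cv2.boundingRect(k);print(up2px((x,y),box),up2px((x+w-1,y+h-1),box))
for row in (150,151,152,153,154,168,170,172,174,176,178):
    r=np.where(m[int((row-140+.5)*U)]>0)[0]
    if len(r):print(row,(r.min()+.5)/U-.5+270,(r.max()+.5)/U-.5+270,"mid",((r.min()+r.max())/2+.5)/U-.5+270)
# expected silhouettes
a=np.radians(54.3);d=np.array([np.cos(a),np.sin(a)]);B=np.array([.4284,.2144]);E=np.array([.5097,.3283])
for nm,P,r,z0,z1 in(("hub",B,.022,.128,.166),("eye",E,.011,.128,.158)):
    th=np.linspace(0,2*np.pi,60);q=np.array([w2px(c,[P[0]+r*np.cos(t),P[1]+r*np.sin(t),z]) for t in th for z in(z0,z1)]);print(nm,"expected if perfectly centred",q.min(0),q.max(0),q.min(0)/2+q.max(0)/2)
```

```text
[284.3125 161.5625] [294.5625 181.9375]
152 287.5625 288.0625 mid 287.8125
153 284.9375 290.3125 mid 287.625
154 285.0625 289.6875 mid 287.375
168 287.0625 290.0625 mid 288.5625
170 286.0625 292.6875 mid 289.375
172 284.5625 294.1875 mid 289.375
174 284.3125 294.1875 mid 289.25
176 284.6875 294.3125 mid 289.5
178 284.8125 294.5625 mid 289.6875
hub expected if perfectly centred [284.34874973 168.65155676] [296.11525865 183.177081  ] [290.23200419 175.91431888]
eye expected if perfectly centred [285.59774117 151.27995412] [291.32046344 160.19197476] [288.4591023  155.73596444]
```

View pics/fin.png

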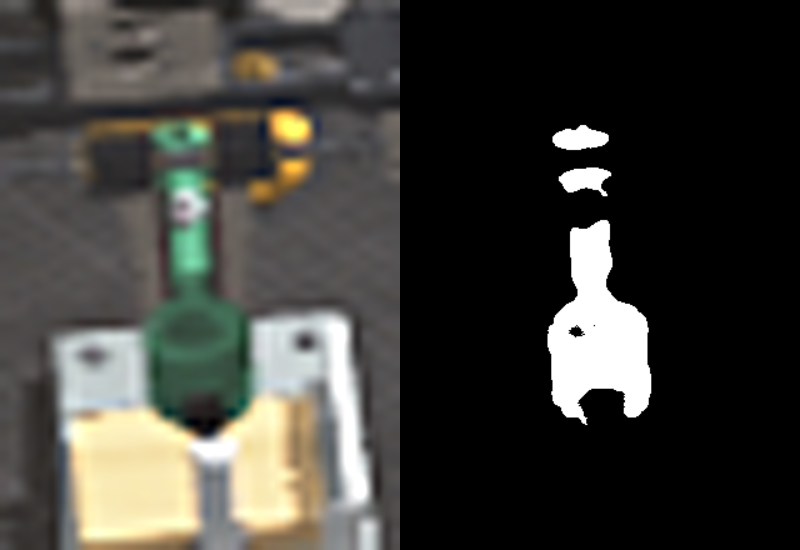

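The outlines sit about 0.6 px (1.6 mm) left of ideal in the scene view and match vertically. I'll make a small nudge and let it settle.

```bash
python3 -m jog '[[0.003,-0.003,0,0,0,0,-1],[0.006,-0.005,0,0,0,0,-1],[0.006,-0.005,0,0,0,0,-1],[0.006,-0.005,0,0,0,0,-1],[0.006,-0.005,0,0,0,0,-1],[0.006,-0.005,0,0,0,0,-1]]'
python3 - <<'E'
from h import *
s=manip.state();print(s["position"],s["finger_gap"],s["force"],np.abs(s["dq"]).max())
c=manip.camera("scene");cv2.imwrite("pics/end.png",cv2.resize(c["frame"][110:330,250:500],None,fx=2.7,fy=2.7,interpolation=cv2.INTER_CUBIC))
box=(270,140,310,195);m,_=greens(c,box,(60,70,30))
for row in (153,154,172,174,176):
    r=np.where(m[int((row-140+.5)*U)]>0)[0];print(row,((r.min()+r.max())/2+.5)/U-.5+270)
E
```

```text
time_s: 18.9
position: [0.453, 0.2472, 0.1435]
ee_rot: [0.952, -0.306, -0.0, 0.0]
force: [0.7, 0.6, -5.6]
finger_gap: 0.0134
[0.45304807 0.2472164  0.14352742] 0.013434221125447392 [ 0.68250186  0.60227623 -5.56340033] 0.002258531397554707
153 287.5
154 287.625
172 289.5
174 289.5
176 289.75
```

View pics/end.png

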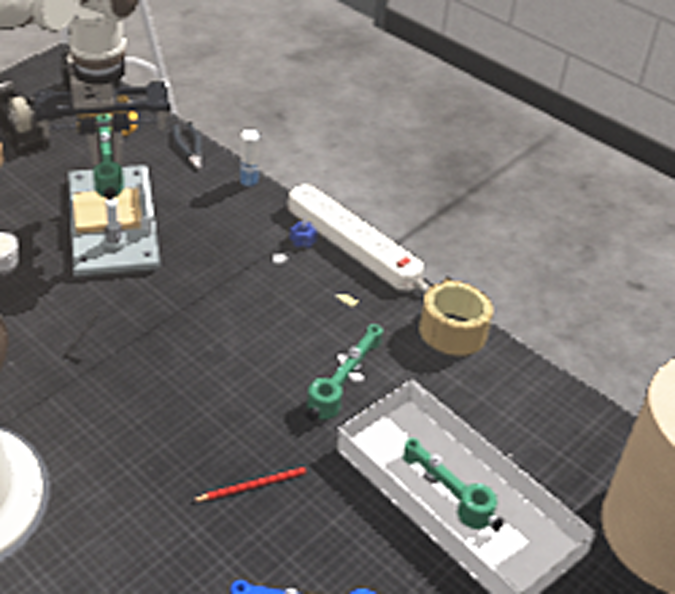

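The picture shows the short arm flat in the tray, the other full arm where it was, and the held arm level over the posts and still. I'm handing it in.

```bash
python3 -c "
from cell import manip
print(manip.sign_off())"
```

```text
the job is handed in; nothing more can be done
None
```

The short arm is lying flat in the white tray, let go of. The left full-length arm is held level over the press posts, gripped at its balance point, ready for you to grease and guide down. I handed it in at about 19 s of the 58 s; no verdict is reported.

**Short arm:** I picked the middle one of the three: its bore-to-eye distance measured 109 mm, against 137 mm for the other two. The last picture shows it flat in the tray, well inside the walls.

**Held arm:** The last reading has its underside about 23 mm above the post tips, with the robot still. By the robot's own position, bore and eye are about 1 mm off the post axes. The arm's pose puts the grip within about 2 mm of the balance point.

**Small disagreement:** In the scene camera, the hub and eye look about 0.7 px (roughly 2 mm) to one side of the post axes. I shifted the arm by 1 mm, but the picture hardly changed. I left it there because it is within the 6 mm tolerance and near the 2 mm camera calibration.

**Everything else:** The force readings showed no contact with the press. In the pictures, the other full arm and everything I could see on the bench are where they were.

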